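# Square the sample plate into the locating fence and press the key

### The job

Push the white deep-well plate along the bench, without picking it up or tipping it, until it sits square and fully home in the inside corner of the dark L-shaped fence, against both rails. Only then press the black key on the white box beside the fence all the way down and let it come back up. Leave the plate home and everything else on the bench where it stands.

Things in the scene. Friction and masses are not known exactly. Their poses are not given: they have to be found in the camera images.
- plate: white deep-well sample plate, loose block 86 mm (its x) by 128 mm (its y), 44 mm tall, 24 grey round wells on top, 0.2 to 0.42 kg. Bottom 10 mm is a skirt of that plan; above it the walls stand 2 mm farther in. Origin: centre of its underside, z up. Starts on the robot's side of, and to the right of, its place in the fence, within 0.3 rad of square to it
- fence: dark steel L-shaped fence fixed to the bench, rails 25 mm tall, 12 mm thick. Origin: inside corner at bench level; z up, x away from the robot (turned up to 0.2 rad), y left. Long rail: from the corner 200 mm along -y, inner face at x = 0; the plate's long side rests on it. Short rail: from the corner 100 mm along -x, inner face at y = 0; the plate's short side rests on it
- home (a point): where the plate's origin lies when the plate is fully home against both rails: x = -43, y = -64 mm in the fence's frame, at bench level; the plate's axes are then parallel to the fence's
- key_top (a point): centre of the top of the round black key, 32 mm diameter, in a grey surround on a white control box (78 x 72 mm, 26 mm tall) fixed to the outer, left side of the fence's short rail; pressed straight down
- key (a joint): travel of the key in m: 0 up, 0.006 fully down (about 5 N; it springs back up when let go). It registers from 0.0045 down
- vial_left: small amber glass vial, white cap, 28 mm diameter, 60 mm tall, standing just left of the way into the fence. Bystander, origin at its underside
- vial_right: the same kind of vial (28 mm diameter, 60 mm tall), standing to the right and on the robot's side of the plate. Bystander, origin at its underside
- tape: roll of tape lying flat behind the fence's long rail, 80 mm outside diameter, 20 mm high. Bystander, origin at its underside
- reagent: white reagent bottle, 66 mm diameter, 170 mm tall, at one side of the bench. Bystander, origin at its underside
- beaker: open glass beaker, 68 mm diameter, 90 mm tall, at one side of the bench. Bystander, origin at its underside
- jar: clear jar with white lid, 64 mm diameter, 85 mm tall, at one side of the bench. Bystander, origin at its underside
- cup: tall yellow plastic cup, 104 mm diameter, 160 mm tall, at the left of the bench. Bystander, origin at its underside
Things that resemble listed ones, but are neither listed nor needed, are in the scene too. Leave any blue or orange look-alike of the plate alone.

How it is judged:
By the outcome, as a careful person would: the job done as asked, in the order asked, and still so for the second after the job is handed in, with the robot touching nothing.
It also fails if it takes over 61 s, if anything falls off the work surface, if the arm or the gripper's body presses on something with over 40 N, if the wrist force passes 120 N, or if a joint passes its speed limit or range.

### The arm

A 7-joint arm with a two-finger parallel gripper is mounted at the origin on the work surface. World frame = base frame: x ahead of the robot, y to its left, z up, the work surface at z = 0. Lengths are in m, angles in degrees, forces in N, time in s.
With the tool pointing down it reaches from about 0.425 to 0.875 m from the base axis. Payload 4.7 kg.
Tool frame: the origin (TCP) lies at the very end of the fingers, on their centre line; the grasp point (between the pads) lies 19 mm behind it; z points along the fingers, x is the direction in which the jaws open and shut, and the axes are right-handed (so a half turn about z gives the same grasp; the last joint's range is limited). The gripper opens to 87 mm and grips with 3 to 60 N. Pads are 19 mm wide; open, the fingers measure 117 mm over their backs; the gripper's body (75 mm by 190 mm) begins 51 mm behind the grasp point.
Start: joints at [-63.593, 18.392, -4.016, 83.108, 1.295, 78.541, -3.26], TCP at [0.281, 0.586, 0.223] pointing down, gripper open.
Joint ranges: [-163.93, 163.93], [-17.29, 119.83], [-79.2, 71.16], [3.27, 140.29], [-89.18, 269.18], [5.43, 117.66], [-154.24, 154.24]. Speed limits (degrees/s): [147.25, 147.25, 180, 180, 180, 180, 180].

### API

Orientations are given as [roll, pitch, yaw] about the fixed x, y, z axes, in that order (R = Rz(yaw) Ry(pitch) Rx(roll)).
In Python, from cell import sensors, vision, env gives the robot as it stands.
- The arm moves only by the shell command python3 -m inch 'ROWS' [OPENING] [FORCE]. ROWS is a JSON object of lists of equal length, an entry for each row: "dp": the shift along the tool's x, y, z in m, a list of three; "turn": the turn about the tool's z in degrees. A call has 1 to 8 rows; each row shifts and turns the commanded pose from where the row before left it, along the tool's axes as they then stand; what a row does not reach is not made up. A row lasts 1/8 s, in which the tool goes at most 62.5 mm and 10.7 degrees, less where a joint would pass 70% of its speed; a pose out of reach is approached as far as the arm can. A call is refused whole if a number of a shift passes 0.0625 or a number of a turn 10.7, either way. A call with a gripper value outside its range is refused whole. OPENING is the closure, from -1 (fully open) to 1 (shut), set as the call begins (- or left out, the last holds). The fingers move at their own pace and stop on an object; FORCE is the grip in N (left out, the last holds). Time passes only in rows, so rows that do not move let the fingers close. It gives the time, the measured TCP pose, the force and the opening at its end, in the units of the state.
- sensors.get_obs(): the state, without advancing time (a new reading comes with each control period).
- vision.read_camera(name): name is "side" or "top" or "wrist"; returns the picture (480x640x3 uint8, blue, green, red); there is no depth.
- vision.get_calibration(name): a dict with "K" (3x3 intrinsics, pixels), "k1" (the pictures are not rectified: a ray, as slopes to the right and down, at radius r is drawn at 1 + k1 r^2 times it, then the intrinsics apply), "pose" (4x4, takes a point from camera to world coordinates). Camera axes: x right, y down, z forward; pixel columns grow to the right and rows downward; lengths in m; the calibration is good to about 2 mm. A picture is of the moment at which its call begins: read the wrist's pose just before it. get_calibration takes no time and is no camera call; for the wrist camera it gives the pose at the moment of the call.
- env.sign_off(): hands the job in, once; it reports no verdict.
The state is a dict: "time_s": time; "qpos": joint angles; "joint_velocities": joint speeds; "effort": joint torques, N m; "tool_pos": TCP position; "tool_rot": TCP orientation; "force": force on the tool from outside, world axes, zero at the start; "wrist_torque": the same for the moment, N m; "grip_width": finger opening in m.
Only numpy, scipy, OpenCV 4.12 (cv2) and the standard library are available. Lean on these libraries where they do the work, as an engineer would, in place of code of your own. Each camera call takes 0.05 s, during which the arm holds its last target.

## Working session

There is one attempt and no reset: what is moved stays moved. The work goes in short steps, Python scripts to look and compute and a shell command to move; the robot and the scene stay as the last step left them, time stands still between calls to the robot, and variables do not carry over. Pictures are saved under pics/ and viewed, and the job is handed in when it is done.

```bash
ls; mkdir -p pics
python3 - <<'E'
from cell import sensors, vision, env
import cv2
print(sensors.get_obs())
for n in ("side","top","wrist"):
    c=vision.get_calibration(n); print(n,c)
    cv2.imwrite(f"pics/{n}0.png",vision.read_camera(n))
E
```

```text
pics
{'time_s': 0.0, 'qpos': array([-63.59318973,  18.44061422,  -4.01432137,  83.17434395,
         1.29363323,  78.54006187,  -3.25866725]), 'joint_velocities': array([ 0.00586952, -0.07358411, -0.00456075,  0.0203718 , -0.01544462,
       -0.01321487, -0.04243848]), 'effort': array([-4.87593479e-04, -4.91269720e+01, -4.04511597e-01, -3.12531817e+01,
       -6.40664343e-02,  4.36769030e-02,  1.87696951e-04]), 'tool_pos': array([0.28065877, 0.58567976, 0.2214486 ]), 'tool_rot': array([1.79995286e+02, 1.09860053e-01, 6.44028341e+01]), 'force': array([ 7.36056295e-05, -3.25614570e-01,  3.11646324e-01]), 'wrist_torque': array([ 0.00535358,  0.05975938, -0.01222694]), 'grip_width': 0.08706187571392458}
side {'K': array([[580.10133316,   0.        , 318.55395077],
       [  0.        , 580.10133316, 234.92004019],
       [  0.        ,   0.        ,   1.        ]]), 'k1': 0.040201246960569884, 'pose': array([[ 0.92321248, -0.19262706,  0.33252598,  0.14775539],
       [-0.38418205, -0.48313161,  0.7867579 , -1.0097834 ],
       [ 0.00910295, -0.85409523, -0.52003699,  0.71306563],
      
[... 348 characters left out ...]
  [-9.99813122e-01,  1.91204839e-02, -2.85115284e-03,
        -3.60612128e-02],
       [ 4.88755641e-04, -1.22436089e-01, -9.92476279e-01,
         1.17006735e+00],
       [ 0.00000000e+00,  0.00000000e+00,  0.00000000e+00,
         1.00000000e+00]])}
wrist {'K': array([[333.65863396,   0.        , 324.35871805],
       [  0.        , 333.65863396, 238.07602484],
       [  0.        ,   0.        ,   1.        ]]), 'k1': -0.04635568086236543, 'pose': array([[ 0.43070669,  0.86073978,  0.27132779,  0.20701275],
       [ 0.90249051, -0.41024006, -0.13120204,  0.62056301],
       [-0.00162128,  0.30138035, -0.95350262,  0.38284344],
       [ 0.        ,  0.        ,  0.        ,  1.        ]])}
```

View pics/top0.png

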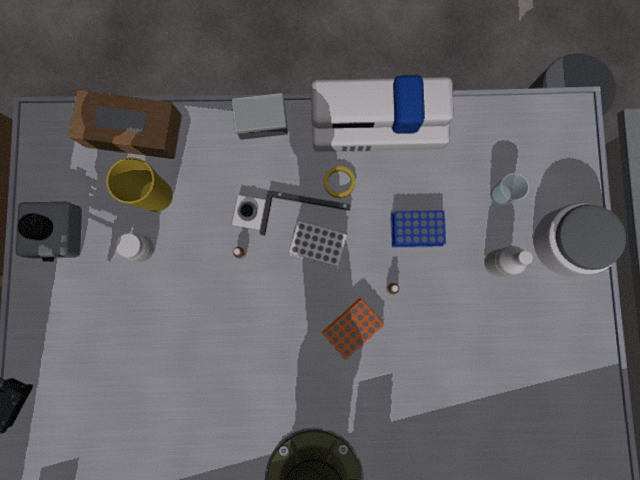

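View pics/side0.png

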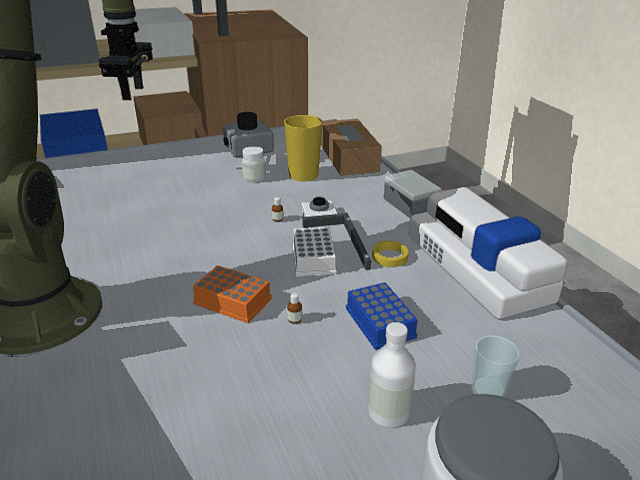

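View pics/wrist0.png

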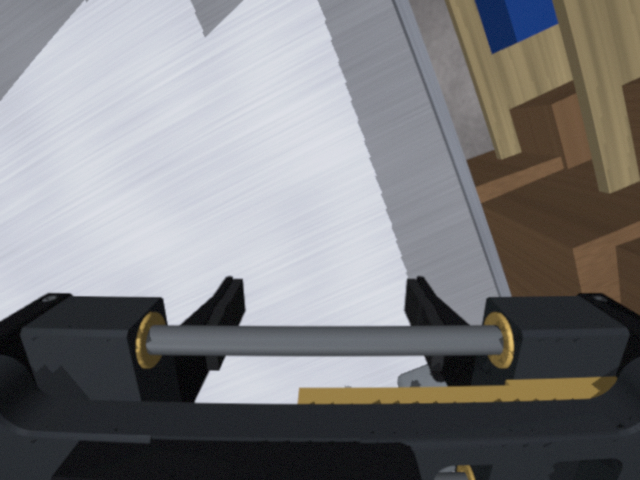

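In the top view, the white plate with grey wells is at (319,243). Things that could be mistaken for it are the blue plate (418,228), the orange plate (353,328) and, less likely, the white box at the upper left (260,115). By the description I choose (319,243). The fence corner is near (268,195), the key at (248,211), and the vials at (238,252) and (393,288). Next is a close crop to check the choice.

```bash
cat > h.py <<'E'
from cell import sensors, vision, env
import numpy as np, cv2
def ray(cal,uv):
    K,k1,T=cal["K"],cal["k1"],np.array(cal["pose"])
    uv=np.atleast_2d(np.array(uv,float))
    d=np.stack([(uv[:,0]-K[0,2])/K[0,0],(uv[:,1]-K[1,2])/K[1,1]],1)
    r=np.linalg.norm(d,axis=1); u=r.copy()
    for _ in range(30): u=r/(1+k1*u*u)
    s=np.where(r>0,u/np.maximum(r,1e-12),1)[:,None]
    v=np.c_[d*s,np.ones(len(d))]@T[:3,:3].T
    return T[:3,3],v
def onz(cal,uv,z):
    o,v=ray(cal,uv); return o+v*((z-o[2])/v[:,2])[:,None]
def proj(cal,P):
    K,k1,T=cal["K"],cal["k1"],np.array(cal["pose"])
    p=(np.atleast_2d(P)-T[:3,3])@T[:3,:3]; d=p[:,:2]/p[:,2:]
    d=d*(1+k1*(d**2).sum(1))[:,None]; return d*[K[0,0],K[1,1]]+K[:2,2]
def tri(c1,u1,c2,u2):
    o1,v1=ray(c1,u1);o2,v2=ray(c2,u2);out=[]
    for a,b in zip(v1,v2):
        t=np.linalg.lstsq(np.c_[a,-b],o2-o1,rcond=None)[0]
        p,q=o1+a*t[0],o2+b*t[1]; out.append([*((p+q)/2),np.linalg.norm(p-q)])
    return np.array(out)
E
python3 - <<'E'
import cv2
a=cv2.imread("pics/top0.png")[170:300,220:420]
cv2.imwrite("pics/ctop.png",cv2.resize(a,None,fx=4,fy=4,interpolation=cv2.INTER_CUBIC))
a=cv2.imread("pics/side0.png")[190:330,260:420]
cv2.imwrite("pics/cside.png",cv2.resize(a,None,fx=4,fy=4,interpolation=cv2.INTER_CUBIC))
E
```

```text
(no output)
```

View pics/ctop.png

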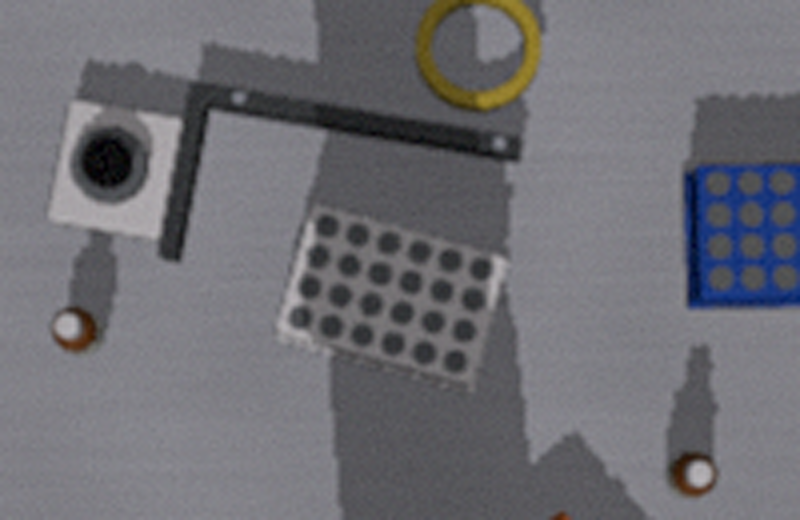

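View pics/cside.png

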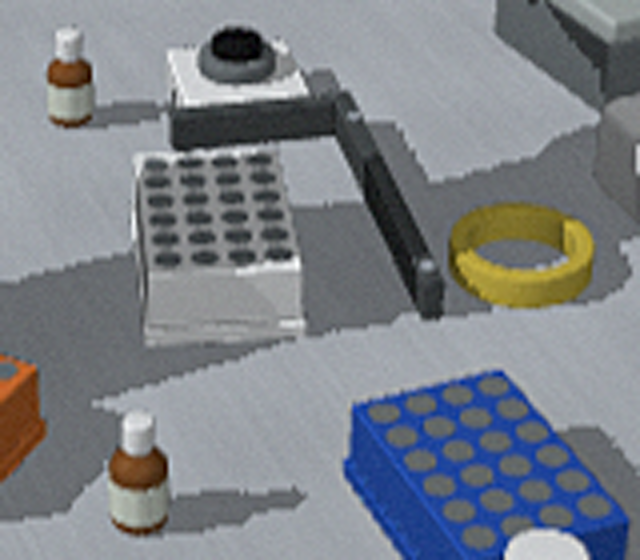

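The crop shows a white plate with 24 grey wells, nearly parallel to the dark L fence. The key sits on the white box left of the short rail. This is the right plate, so I'll measure now.

```bash
cat > meas.py <<'E'
from h import *
def wells(img,cal,roi,z=0.044,dbg=None):
    x0,y0,x1,y1=roi
    g=cv2.resize(img[y0:y1,x0:x1],None,fx=4,fy=4,interpolation=cv2.INTER_CUBIC)
    g=cv2.GaussianBlur(cv2.cvtColor(g,cv2.COLOR_BGR2GRAY),(5,5),0)
    bw=cv2.adaptiveThreshold(g,255,cv2.ADAPTIVE_THRESH_MEAN_C,cv2.THRESH_BINARY_INV,41,10)
    n,l,s,c=cv2.connectedComponentsWithStats(bw)
    ok=[i for i in range(1,n) if 150<s[i,4]<1200 and max(s[i,2],s[i,3])<45 and 0.5<s[i,2]/s[i,3]<2 and s[i,4]>0.6*s[i,2]*s[i,3]]
    uv=(c[ok]+0.5)/4-0.5+[x0,y0]
    return uv
E
python3 - <<'E'
from meas import *
img=cv2.imread("pics/top0.png");cal=vision.get_calibration("top")
uv=wells(img,cal,(286,216,352,270))
print(len(uv)); P=onz(cal,uv,0.044)
r=cv2.minAreaRect((P[:,:2]*1000).astype(np.float32)); print(r, P.mean(0))
# fence
g=cv2.cvtColor(img,cv2.COLOR_BGR2GRAY)
def crop(p): return np.array(p,float)/4+[220,170]-0.375
pts={"outer corner":(190,85),"inner":(213,111),"long end outer":(521,135),"long end inner":(519,158),"short end outer":(160,257),"short end in":(180,261)}
for k,p in pts.items(): print(k,onz(cal,crop(p),0.025).round(4), onz(cal,crop(p),0.).round(4)[0,:2])
for k,p in {"vL":(68,324),"vR":(698,473)}.items(): print(k,onz(cal,crop(p),0.06).round(4))
print("key",onz(cal,crop((106,160)),0.035).round(4))
E
```

```text
24
((554.9196166992188, -18.27993392944336), (98.30870056152344, 58.73011779785156), 73.39116668701172) [ 0.55497868 -0.01816933  0.044     ]
outer corner [[0.6906 0.1054 0.025 ]] [0.6964 0.1085]
inner [[0.6738 0.0911 0.025 ]] [0.6792 0.0939]
long end outer [[ 0.6549 -0.1007  0.025 ]] [ 0.6599 -0.1021]
long end inner [[ 0.6403 -0.0991  0.025 ]] [ 0.6451 -0.1005]
short end outer [[0.5824 0.1244 0.025 ]] [0.5859 0.1279]
short end in [[0.5797 0.112  0.025 ]] [0.5831 0.1153]
vL [[0.5383 0.1743 0.06  ]]
vR [[ 0.4427 -0.198   0.06  ]]
key [[0.642 0.156 0.035]]
```

```bash
python3 -m inch '{"dp":[[-0.037,0.036,0],[-0.037,0.036,0],[-0.037,0.036,0],[-0.037,0.036,0],[-0.037,0.036,0],[-0.037,0.036,0]],"turn":[0,0,0,0,0,0]}'; python3 -m inch '{"dp":[[-0.037,0.036,0],[-0.037,0.036,0],[-0.037,0.036,0],[-0.037,0.036,0],[-0.037,0.036,0],[-0.037,0.036,0]],"turn":[0,0,0,0,0,0]}'
```

```text
time_s: 0.9
tool_pos: [0.38, 0.2908, 0.2224]
tool_rot: [180.0, -0.0, 64.4]
force: [0.5, -0.2, 0.0]
grip_width: 0.0869
time_s: 1.65
tool_pos: [0.4788, -0.0025, 0.2225]
tool_rot: [180.0, -0.0, 64.4]
force: [1.5, 0.4, 0.6]
grip_width: 0.0869
```

```bash
python3 -m inch '{"dp":[[0,0,0],[0,0,0]],"turn":[10,10]}'
```

```text
time_s: 1.9
tool_pos: [0.4785, -0.0017, 0.2223]
tool_rot: [-180.0, 0.0, 44.0]
force: [0.2, -0.0, 0.4]
grip_width: 0.087
```

```bash
python3 -m inch '{"dp":[[0,0,0],[0,0,0],[0,0,0],[0,0,0],[0,0,0],[0,0,0],[0,0,0]],"turn":[10.3,10.3,10.3,10.3,10.3,10.3,10.3]}'; python3 -m inch '{"dp":[[0,0,0],[0,0,0],[0,0,0],[0,0,0],[0,0,0],[0,0,0],[0,0,0],[0,0,0]],"turn":[10.3,10.3,10.3,10.3,10.3,10.3,10.2,0]}'
python3 - <<'E'
from h import *
print(sensors.get_obs()["qpos"])
c=vision.get_calibration("wrist"); i=vision.read_camera("wrist"); cv2.imwrite("pics/w1.png",i)
np.savez("w1.npz",**{k:np.array(v) for k,v in c.items()}); print(c["pose"])
E
```

```text
time_s: 2.78
tool_pos: [0.4784, -0.0009, 0.2223]
tool_rot: [180.0, 0.0, -28.0]
force: [-0.5, 0.1, 0.2]
grip_width: 0.0868
time_s: 3.78
tool_pos: [0.4784, -0.0009, 0.2224]
tool_rot: [180.0, -0.0, -99.6]
force: [-0.2, 0.6, 0.6]
grip_width: 0.0869
[ -25.31960976   -3.40655224   21.5229669   107.29399217    1.28593254
   75.90106377 -103.74031645]
[[-1.65183544e-01 -9.40099864e-01 -2.98205705e-01  5.62106632e-01]
 [-9.86262826e-01  1.57394821e-01  5.01249291e-02 -1.62689667e-02]
 [-1.86405671e-04  3.02389014e-01 -9.53184583e-01  3.83628674e-01]
 [ 0.00000000e+00  0.00000000e+00  0.00000000e+00  1.00000000e+00]]
```

View pics/w1.png

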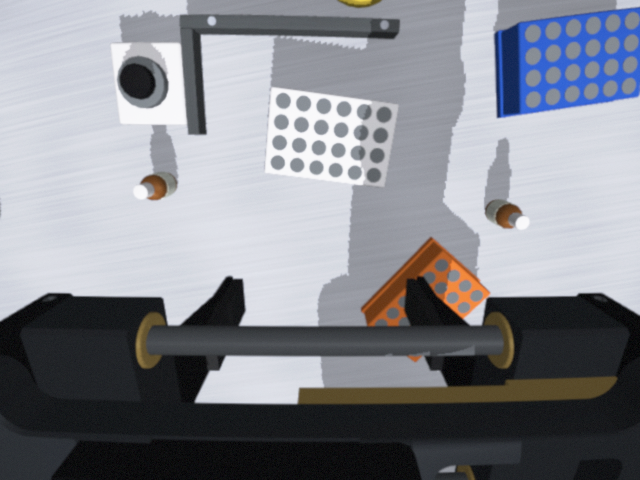

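The wrist view shows the plate at (332,136), the fence corner near (201,33), the key at (138,80), the vials at (155,186) and (508,214), and the orange look-alike with its nearest corner at (432,238). I'll measure the fence from the rails' outer edges.

Run:
```python
from meas import *
cal=dict(np.load("w1.npz")); img=cv2.imread("pics/w1.png")
g=cv2.cvtColor(img,cv2.COLOR_BGR2GRAY).astype(float)
print(g[5:50,300].astype(int)); print(g[100,170:220].astype(int))
# outer edges, subpixel at level 110
def cross(v,lev):  # first falling crossing
    for i in range(len(v)-1):
        if v[i]>=lev>v[i+1]: return i+(v[i]-lev)/(v[i]-v[i+1])
L=[(u,cross(g[5:30,u],100)) for u in range(215,392)]; L=np.array([(u,5+r) for u,r in L if r is not None])
S=[(cross(g[v,172:200],100),v) for v in range(48,120)]; S=np.array([(172+c,v) for c,v in S if c is not None])
print(len(L),len(S))
PL=onz(cal,L,.025)[:,:2]; PS=onz(cal,S,.025)[:,:2]
def fit(P):
    vx,vy,x,y=cv2.fitLine(P.astype(np.float32),cv2.DIST_HUBER,0,1e-4,1e-4).ravel(); return np.array([vx,vy]),np.array([x,y])
dl,pl=fit(PL); ds,ps=fit(PS)
if dl[1]<0: dl=-dl
if ds[0]<0: ds=-ds
yl=np.degrees(np.arctan2(-dl[0],dl[1])); ys=np.degrees(np.arctan2(ds[1],ds[0])); print("yaw",yl,ys)
t=np.linalg.solve(np.c_[dl,-ds],ps-pl); oc=pl+dl*t[0]
for y in (yl,):
    a=np.radians(y); ex=np.array([np.cos(a),np.sin(a)]); ey=np.array([-ex[1],ex[0]])
    print("outer corner",oc,"inner",oc-.012*ex-.012*ey)
    o=oc-.012*ex-.012*ey
uv=wells(img,cal,(258,80,408,195)); print(len(uv))
import sys
P=onz(cal,uv,.044)[:,:2]; r=cv2.minAreaRect((P*1000).astype(np.float32)); print(r)
pc=np.array(r[0])/1000; print("plate in fence",[(pc-o)@ex,(pc-o)@ey])
for k,p in {"orange":(432,238),"orL":(362,310),"keytop .035":(136,81)}.items():
    w=onz(cal,p,.044 if k[0]=="o" else .035)[0,:2]; print(k,w,(w-o)@ex,(w-o)@ey)
```

```text
[147 147 146 149 147 148 148 148 150 147 128 104  94  90  94  95  93  96
  95  93  95  94  96  95  86  73  67  71  69  71 110 178 204 203 181 156
 148 149 150 153 153 153 149 147 149]
[248 248 248 248 248 248 248 248 248 248 248 247 245 240 218 162 111  99
  96  93  93  95  92  95  97  93  82  54  47  50  48  45  48  83 153 209
 220 221 220 222 220 220 220 221 221 220 220 223 221 222]
175 72
yaw -10.966392 -10.958114
outer corner [0.69316185 0.10131378] inner [0.6790982  0.09181572]
0
((0.0, 0.0), (0.0, 0.0), 0.0)
plate in fence [np.float64(-0.6492307321824639), np.float64(-0.2193260555744363)]
orange [ 0.43686627 -0.11233335] -0.19897257897370108 -0.24650162985928908
orL [ 0.36315041 -0.02675985] -0.2876212262343884 -0.1765139882722494
keytop .035 [0.64207534 0.15685658] -0.04871970176566022 0.05681016893442871
```

```bash
cat >> meas.py <<'E'
def wellsw(img,roi,lo=60,hi=450):
    x0,y0,x1,y1=roi
    g=cv2.GaussianBlur(cv2.cvtColor(img[y0:y1,x0:x1],cv2.COLOR_BGR2GRAY),(3,3),0)
    bw=cv2.adaptiveThreshold(g,255,cv2.ADAPTIVE_THRESH_MEAN_C,cv2.THRESH_BINARY_INV,25,12)
    n,l,s,c=cv2.connectedComponentsWithStats(bw)
    ok=[i for i in range(1,n) if lo<s[i,4]<hi and 0.5<s[i,2]/s[i,3]<2 and s[i,4]>0.6*s[i,2]*s[i,3]]
    return c[ok]+[x0,y0]
def plate(uv,cal,o=(.6791,.0918),yaw=-10.96):
    a=np.radians(yaw); ex=np.array([np.cos(a),np.sin(a)]); ey=np.array([-ex[1],ex[0]])
    P=onz(cal,uv,.044)[:,:2]; r=cv2.minAreaRect((P*1000).astype(np.float32))
    pc=np.array(r[0])/1000; print(len(uv),"centre",pc,"size",r[1],"ang",r[2],"fence",(pc-o)@ex,(pc-o)@ey)
E
python3 - <<'E'
from meas import *
cal=dict(np.load("w1.npz")); img=cv2.imread("pics/w1.png")
plate(wellsw(img,(260,82,405,192)),cal)
img=cv2.imread("pics/top0.png");cal=vision.get_calibration("top")
plate(wells(img,cal,(286,216,352,270)),cal)
E
```

```text
24 centre [ 0.55583685 -0.02022849] size (97.45005798339844, 58.38710021972656) ang 73.19410705566406 fence -0.09971558235117568 -0.1334203414529899
24 centre [ 0.55491962 -0.01827993] size (98.30870056152344, 58.73011779785156) ang 73.39116668701172 fence -0.10098655408019667 -0.13168171986136532
```

```bash
python3 -m inch '{"dp":[[0.004,0,0.03],[0,0,0.05],[0,0,0.05],[0,0,0.04],[0,0,0.025],[0,0,0.015],[0,0,0.004],[0,0,0]],"turn":[1.4,0,0,0,0,0,0,0]}'
python3 - <<'E'
from h import *
cv2.imwrite("pics/s1.png",cv2.resize(vision.read_camera("side")[150:350,200:460],None,fx=3,fy=3))
E
```

```text
time_s: 4.82
tool_pos: [0.4786, -0.0047, 0.0092]
tool_rot: [-179.9, 0.0, -101.1]
force: [0.1, 0.4, -0.1]
grip_width: 0.0871
```

View pics/s1.png

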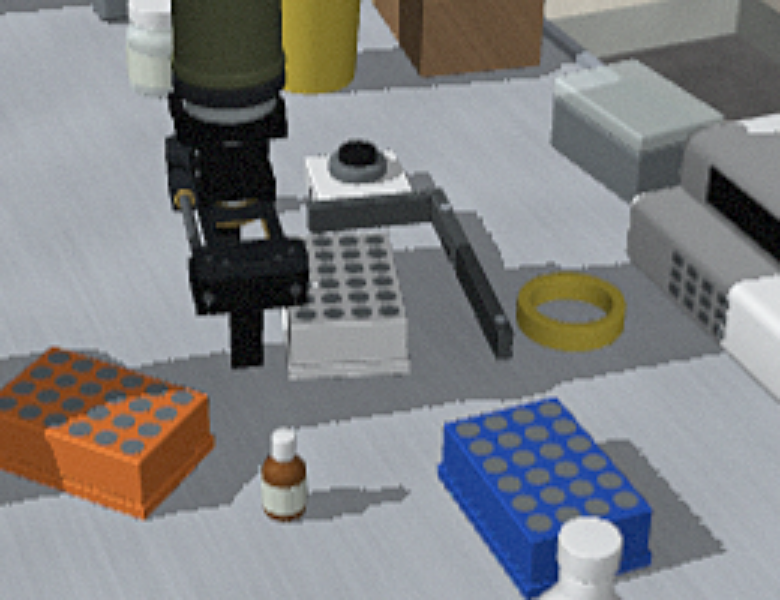

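The side view shows the fingers down on the robot's side of the plate, clear of the orange plate and the vial. Next I push in fence +x (tool -y).

```bash
python3 -m inch '{"dp":[[0,-0.006,0.002],[0,-0.008,0],[0,-0.009,0],[0,-0.009,0],[0,-0.009,0],[0,-0.009,0],[0,-0.009,0],[0,-0.006,0]],"turn":[0,0,0,0,0,0,0,0]}'
python3 - <<'E'
from meas import *
c=vision.get_calibration("wrist"); i=vision.read_camera("wrist"); cv2.imwrite("pics/w2.png",i)
cv2.imwrite("pics/t2.png",cv2.resize(vision.read_camera("top")[160:300,220:420],None,fx=4,fy=4))
E
```

```text
time_s: 5.88
tool_pos: [0.5425, -0.0174, 0.0065]
tool_rot: [-180.0, -0.0, -101.1]
force: [-1.9, 0.9, 0.6]
grip_width: 0.0872
```

View pics/w2.png

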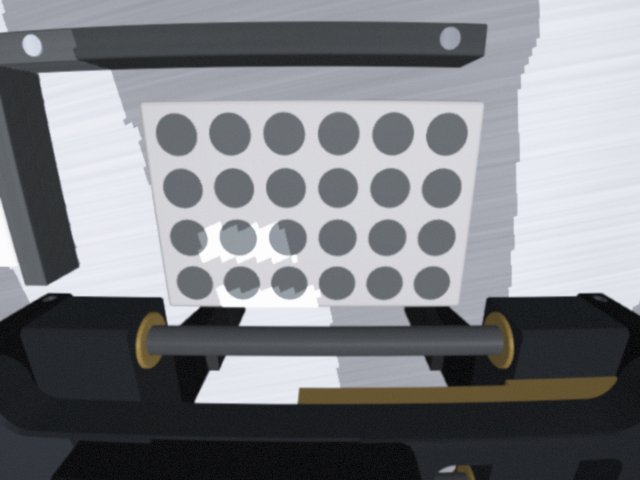

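View pics/t2.png

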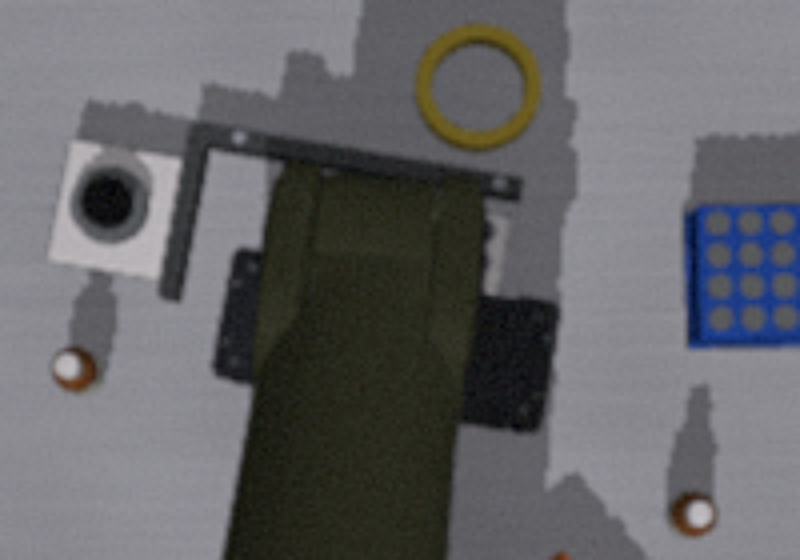

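The plate is now square to the long rail and touching both fingers, with the gap to the rail at rows 67–102. I push on, slowing toward contact.

```bash
python3 -m inch '{"dp":[[0,-0.005,0],[0,-0.004,0],[0,-0.003,0],[0,-0.002,0],[0,0,0]],"turn":[0,0,0,0,0]}'
python3 - <<'E'
from meas import *
c=vision.get_calibration("wrist"); i=vision.read_camera("wrist"); cv2.imwrite("pics/w3.png",i)
g=i[40:310,120:520]
uv=wellsw(i,(130,60,500,308),500,4000); plate(uv,c)
print(sensors.get_obs()["force"],sensors.get_obs()["tool_pos"])
E
```

```text
time_s: 6.6
tool_pos: [0.5557, -0.02, 0.0066]
tool_rot: [-180.0, 0.0, -101.1]
force: [-2.9, 1.5, 2.5]
grip_width: 0.0869
19 centre [ 0.61122943 -0.02708915] size (97.10360717773438, 58.13097381591797) ang 79.01774597167969 fence -0.044028981084855964 -0.12962443330752968
[-1.8699464  -0.0659298   1.46820356] [ 0.55575843 -0.01999595  0.00662944]
```

View pics/w3.png

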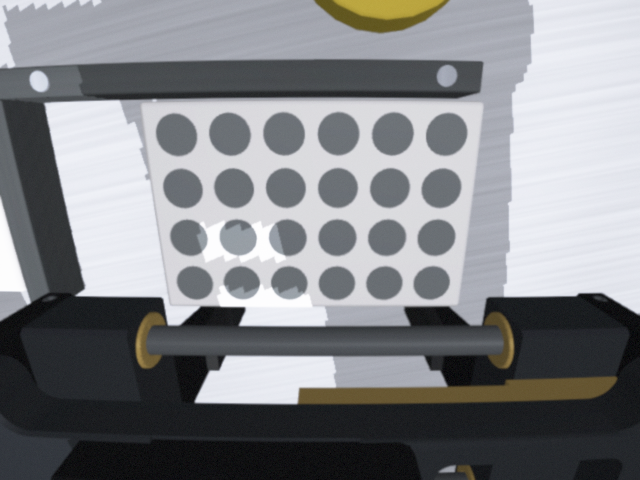

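```bash
for k in 1; do python3 -m inch '{"dp":[[0,-0.0015,0],[0,-0.0015,0]],"turn":[0,0]}'; done; python3 -m inch '{"dp":[[0,-0.0015,0],[0,0,0]],"turn":[0,0]}'
```

```text
time_s: 6.9
tool_pos: [0.5583, -0.0205, 0.0066]
tool_rot: [180.0, 0.0, -101.1]
force: [-3.1, 0.8, 2.1]
grip_width: 0.087
time_s: 7.15
tool_pos: [0.5585, -0.0206, 0.0064]
tool_rot: [179.8, 0.0, -101.1]
force: [-6.7, 1.7, 5.5]
grip_width: 0.087
```

```bash
python3 -m inch '{"dp":[[0,-0.0015,0],[0,-0.001,0],[0,0,0]],"turn":[0,0,0]}'
```

```text
time_s: 7.52
tool_pos: [0.5586, -0.0206, 0.0061]
tool_rot: [179.5, -0.0, -101.1]
force: [-12.2, 2.4, 10.3]
grip_width: 0.0867
```

The plate is seated on the long rail: the tool stalled and the force rose to 12 N. I back off, lift, go to the plate's right end, turn 90° and narrow the fingers.

```bash
python3 -m inch '{"dp":[[0,0.008,0],[0,0.016,0],[0,0,-0.05],[0.03,-0.02,-0.05],[0.03,-0.028,0],[0.0287,-0.028,0]],"turn":[0,0,0,0,0,0]}' 0.17; python3 -m inch '{"dp":[[0,0,0],[0,0,0],[0,0,0],[0,0,0],[0,0,0]],"turn":[-10,-10,-10,-10,-10]}';python3 -m inch '{"dp":[[0,0,0],[0,0,0],[0,0,0],[0,0,0],[0,0,0]],"turn":[-10,-10,-10,-10,0]}'
python3 - <<'E'
from meas import *
c=vision.get_calibration("wrist"); i=vision.read_camera("wrist"); cv2.imwrite("pics/w4.png",i)
cv2.imwrite("pics/t4.png",cv2.resize(vision.read_camera("top")[160:300,220:420],None,fx=4,fy=4))
p=sensors.get_obs()["tool_pos"]; d=p[:2]-[.6791,.0918]; a=np.radians(-10.96)
print(d@[np.cos(a),np.sin(a)],d@[-np.sin(a),np.cos(a)])
E
```

```text
time_s: 8.28
tool_pos: [0.599, -0.12, 0.1083]
tool_rot: [-179.7, 0.0, -101.1]
force: [-0.2, 0.5, -0.4]
grip_width: 0.0386
time_s: 8.9
tool_pos: [0.5977, -0.1191, 0.1069]
tool_rot: [-179.9, -0.2, -50.8]
force: [-0.3, 0.3, -0.3]
grip_width: 0.0362
time_s: 9.52
tool_pos: [0.5974, -0.119, 0.1068]
tool_rot: [180.0, -0.2, -11.2]
force: [-0.2, -0.0, 0.6]
grip_width: 0.0358
-0.04059664675364552 -0.22239053077831522
```

View pics/w4.png

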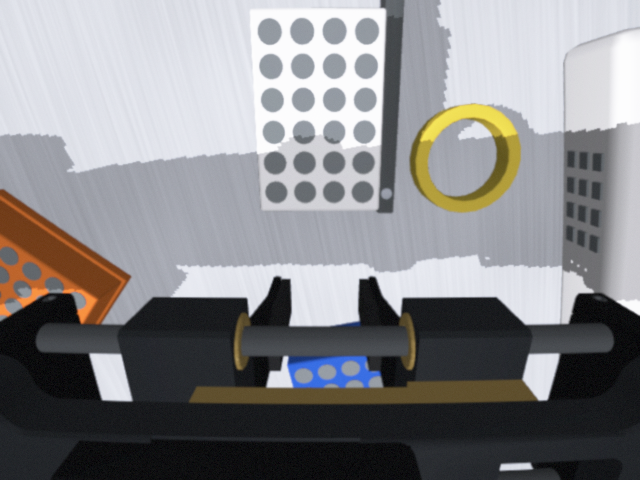

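View pics/t4.png

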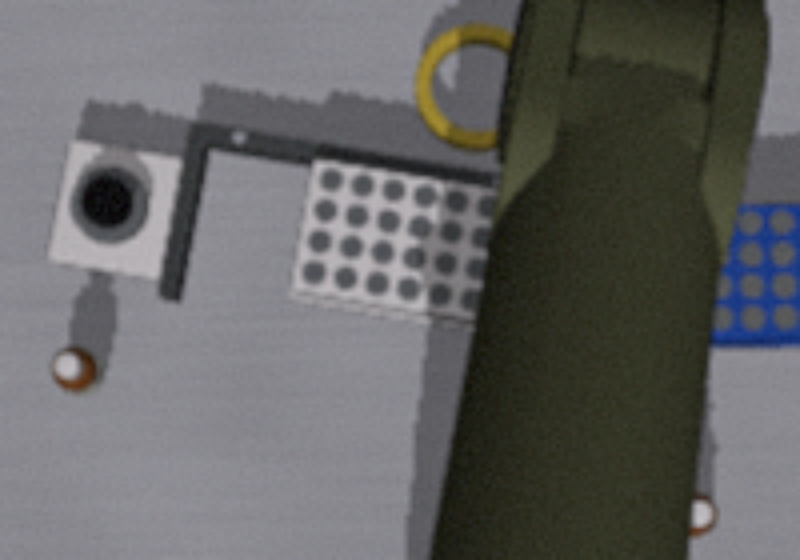

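The plate is parallel to and against the long rail. The fingers sit past its right end, with the blue look-alike further right. Before I descend, I check the clearance to blue.

Run:
```python
from meas import *
cal=dict(np.load("w1.npz")); a=np.radians(-10.96); ex=np.array([np.cos(a),np.sin(a)]); ey=np.array([-ex[1],ex[0]])
for p in [(497,32),(503,117)]:
    w=onz(cal,p,0.0)[0,:2]; print(w,(w-[.6791,.0918])@ex,(w-[.6791,.0918])@ey)
```

```text
[ 0.6335243 -0.2095686] 0.012552894266908829 -0.3045367021725006
[ 0.54759458 -0.21329101] -0.07110176745477274 -0.32452848761154174
```

Blue is 80 mm away. Descend, then push toward the short rail.

```bash
python3 -m inch '{"dp":[[-0.0045,0,0.03],[0,0,0.035],[0,0,0.023],[0,0,0.01],[0,0,0.002],[0,0,0]],"turn":[0,0,0,0,0,0]}' && python3 -m inch '{"dp":[[0,-0.006,0],[0,-0.008,0],[0,-0.009,0],[0,-0.009,0],[0,-0.009,0],[0,-0.009,0],[0,-0.007,0],[0,0,0]],"turn":[0,0,0,0,0,0,0,0]}'
python3 - <<'E'
from meas import *
c=vision.get_calibration("wrist"); i=vision.read_camera("wrist"); cv2.imwrite("pics/w5.png",i)
plate(wellsw(i,(200,0,470,310),500,4000),c)
p=sensors.get_obs()["tool_pos"]; d=p[:2]-[.6791,.0918]; a=np.radians(-10.96)
print(d@[np.cos(a),np.sin(a)],d@[-np.sin(a),np.cos(a)])
E
```

```text
time_s: 10.38
tool_pos: [0.5928, -0.1177, 0.0075]
tool_rot: [-180.0, -0.1, -11.1]
force: [-0.2, -0.3, 1.0]
grip_width: 0.036
time_s: 11.38
tool_pos: [0.6033, -0.06, 0.0065]
tool_rot: [-179.9, -0.0, -11.0]
force: [0.1, -0.4, 1.2]
grip_width: 0.0363
16 centre [ 0.61744403 -0.00695936] size (58.154052734375, 58.10313034057617) ang 78.93765258789062 fence -0.041754884805205214 -0.10868026027168046
-0.045827154065047906 -0.16342746482810963
```

View pics/w5.png

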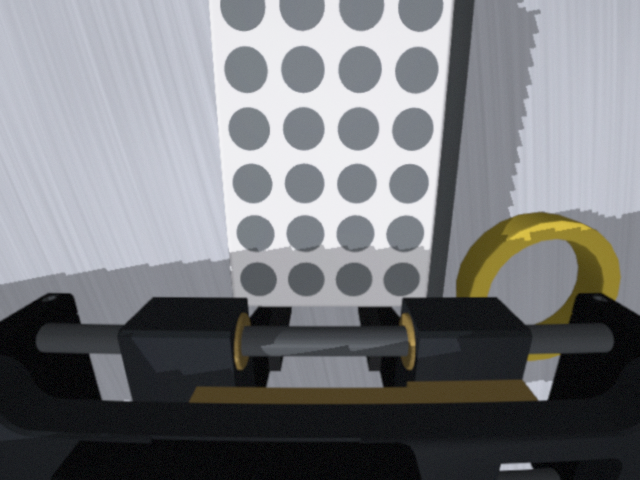

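```bash
python3 -m inch '{"dp":[[0,-0.005,0],[0,-0.005,0],[0,-0.004,0],[0,-0.003,0],[0,0,0]],"turn":[0,0,0,0,0]}'; python3 -m inch '{"dp":[[0,-0.0015,0],[0,-0.0015,0],[0,0,0]],"turn":[0,0,0]}'
```

```text
time_s: 12.05
tool_pos: [0.6061, -0.0437, 0.0064]
tool_rot: [-179.9, 0.0, -11.1]
force: [-0.1, 1.3, -0.6]
grip_width: 0.0365
time_s: 12.42
tool_pos: [0.6066, -0.0418, 0.0065]
tool_rot: [-180.0, 0.0, -11.1]
force: [-0.1, -1.3, -1.2]
grip_width: 0.0362
```

```bash
python3 -m inch '{"dp":[[0,-0.0015,0],[0,-0.001,0],[0,0,0]],"turn":[0,0,0]}'; python3 -m inch '{"dp":[[0,-0.001,0],[0,-0.001,0],[0,0,0]],"turn":[0,0,0]}'
python3 - <<'E'
from meas import *
c=vision.get_calibration("wrist"); i=vision.read_camera("wrist"); cv2.imwrite("pics/w6.png",i)
p=sensors.get_obs()["tool_pos"]; d=p[:2]-[.6791,.0918]; a=np.radians(-10.96)
print(d@[np.cos(a),np.sin(a)],d@[-np.sin(a),np.cos(a)])
E
```

```text
time_s: 12.8
tool_pos: [0.6072, -0.0392, 0.0065]
tool_rot: [-180.0, 0.0, -11.1]
force: [-0.4, -1.2, 0.2]
grip_width: 0.036
time_s: 13.18
tool_pos: [0.6076, -0.0375, 0.0066]
tool_rot: [-180.0, 0.0, -11.1]
force: [-0.6, -1.6, -0.6]
grip_width: 0.0361
-0.04560366000379819 -0.14056343736009028
```

View pics/w6.png

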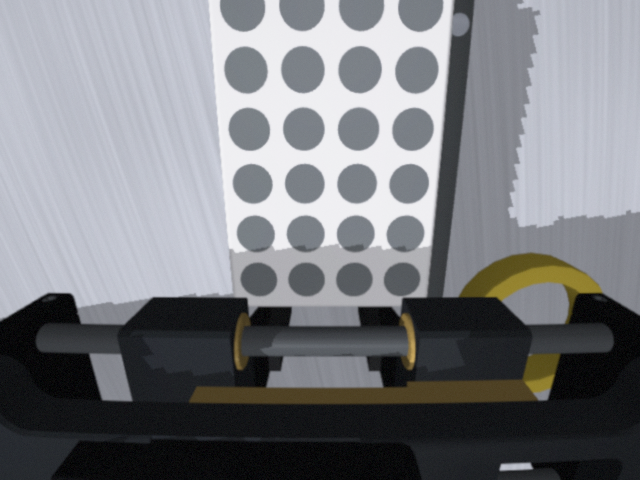

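```bash
python3 -m inch '{"dp":[[0,-0.001,0],[0,-0.001,0],[0,0,0]],"turn":[0,0,0]}'; python3 -m inch '{"dp":[[0,-0.001,0],[0,-0.001,0],[0,0,0]],"turn":[0,0,0]}'
```

```text
time_s: 13.6
tool_pos: [0.608, -0.0354, 0.0066]
tool_rot: [-180.0, -0.0, -11.1]
force: [-0.7, -1.4, -0.2]
grip_width: 0.036
time_s: 13.98
tool_pos: [0.6084, -0.0334, 0.0066]
tool_rot: [-180.0, -0.0, -11.1]
force: [-0.8, -2.1, -0.3]
grip_width: 0.0363
```

```bash
python3 -m inch '{"dp":[[0,-0.001,0],[0,-0.001,0],[0,0,0]],"turn":[0,0,0]}'
python3 - <<'E'
from meas import *
cv2.imwrite("pics/t6.png",cv2.resize(vision.read_camera("top")[170:290,230:380],None,fx=5,fy=5,interpolation=cv2.INTER_CUBIC))
cv2.imwrite("pics/s6.png",cv2.resize(vision.read_camera("side")[180:300,260:420],None,fx=5,fy=5,interpolation=cv2.INTER_CUBIC))
E
```

```text
time_s: 14.35
tool_pos: [0.6086, -0.0326, 0.0066]
tool_rot: [179.9, 0.0, -11.1]
force: [-2.0, -5.0, -0.7]
grip_width: 0.0364
```

View pics/t6.png

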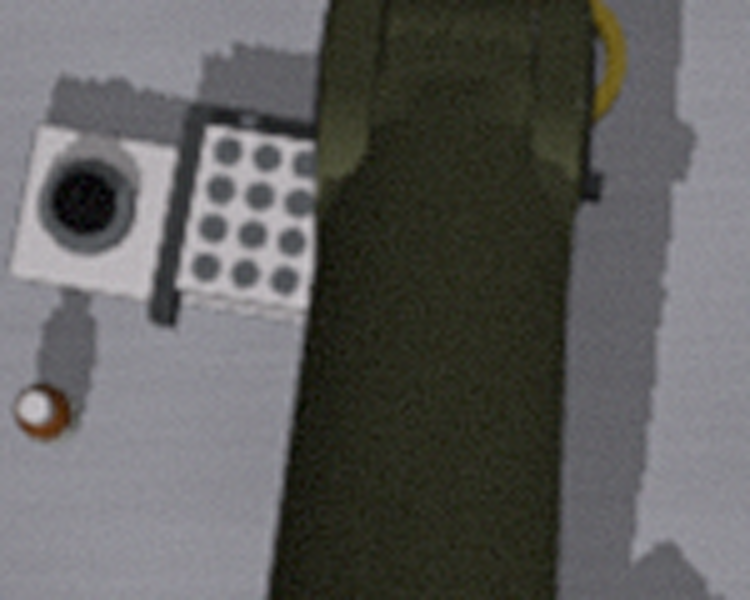

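View pics/s6.png

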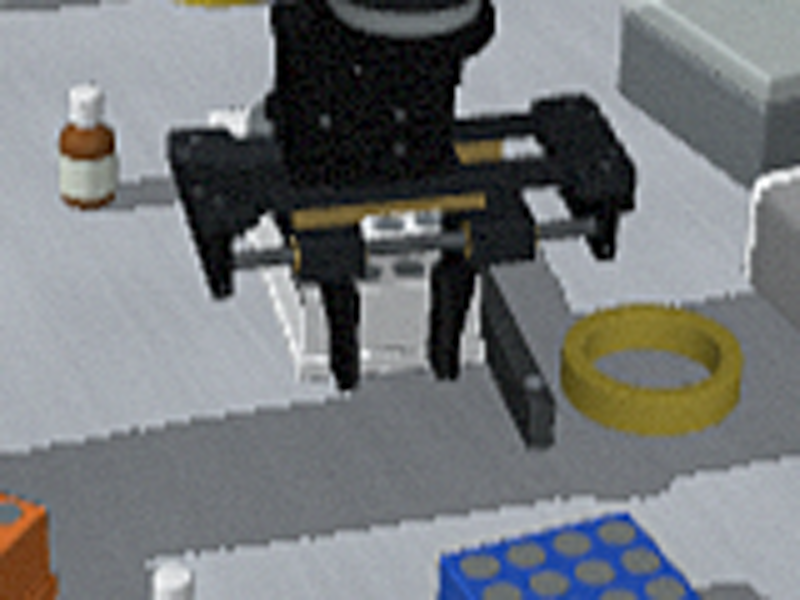

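The top view shows the plate's left end against the short rail, and the force is rising. One firmer nudge.

```bash
python3 -m inch '{"dp":[[0,-0.001,0],[0,-0.001,0],[0,0,0]],"turn":[0,0,0]}'; python3 -m inch '{"dp":[[0,-0.001,0],[0,0,0]],"turn":[0,0]}'
```

```text
time_s: 14.82
tool_pos: [0.6086, -0.0325, 0.0066]
tool_rot: [179.8, 0.0, -11.2]
force: [-2.1, -7.3, 1.3]
grip_width: 0.0359
time_s: 15.08
tool_pos: [0.6086, -0.0324, 0.0065]
tool_rot: [179.8, 0.0, -11.2]
force: [-2.4, -8.8, 0.3]
grip_width: 0.0361
```

```bash
python3 -m inch '{"dp":[[0,0.004,0],[0,0.016,0],[0,0,-0.05],[0,0,-0.06],[0,0,-0.05],[0,0,-0.02],[0,0,0]],"turn":[0,0,0,0,0,0,0]}' -1
python3 - <<'E'
from meas import *
c=vision.get_calibration("wrist"); i=vision.read_camera("wrist"); cv2.imwrite("pics/w7.png",i)
np.savez("w7.npz",**{k:np.array(v) for k,v in c.items()})
E
```

```text
time_s: 15.95
tool_pos: [0.6069, -0.0479, 0.1889]
tool_rot: [-179.9, -0.3, -11.1]
force: [0.4, 0.8, -0.1]
grip_width: 0.0863
```

View pics/w7.png

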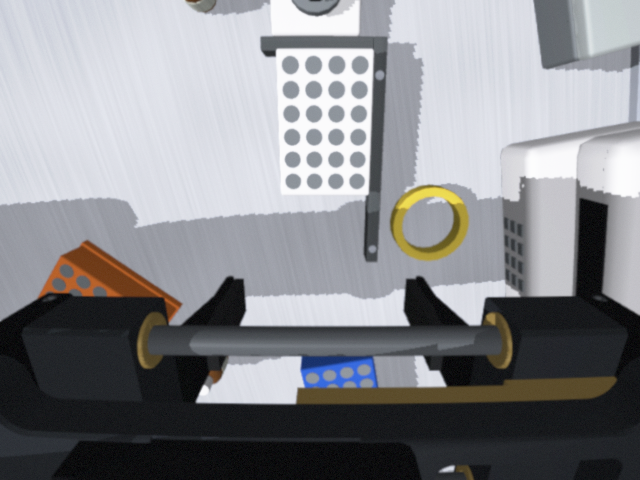

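The wrist view shows the plate in the corner, with its left end at row 48 and its right side at columns 369–375 along the rails. I measure it against the rails in this same picture.

Run:
```python
from meas import *
cal=dict(np.load("w7.npz")); img=cv2.imread("pics/w7.png")
g=cv2.cvtColor(img,cv2.COLOR_BGR2GRAY).astype(float)
print(g[30:56,300].astype(int)); print(g[150,364:392].astype(int)); print(g[230,360:386].astype(int))
def sub(v,rev=False):  # strongest falling edge (bright->dark), subpixel half level
    d=np.diff(cv2.GaussianBlur(v.reshape(1,-1),(5,1),0).ravel()); d=-d if not rev else d
    i=int(np.argmax(d)); 
    if 0<i<len(d)-1:
        a,b,c=d[i-1],d[i],d[i+1]; i=i+0.5*(a-c)/(a-2*b+c)
    return i+0.5
# short rail outer edge: white box -> rail (top face), columns 282..350
S=np.array([(u,28+sub(g[28:44,u])) for u in range(282,350)])
# long rail outer edge: dark->shadow going right
L=np.array([(x+sub(g[v,x:x+18],True),v) for v in range(205,255) for x in [int(round(386-(v-60)*0.05))-10]])
L2=np.array([(x+sub(g[v,x:x+18],True),v) for v in range(85,180) for x in [int(round(386-(v-60)*0.05))-10]])
def fit(P):
    vx,vy,x,y=cv2.fitLine(P.astype(np.float32),cv2.DIST_HUBER,0,1e-5,1e-5).ravel(); return np.array([vx,vy]),np.array([x,y])
ds,ps=fit(onz(cal,S,.025)[:,:2]); ds=ds*np.sign(ds[0])
dl,pl=fit(onz(cal,np.r_[L,L2],.025)[:,:2]); dl=dl*np.sign(dl[1])
yl=np.degrees(np.arctan2(-dl[0],dl[1])); ys=np.degrees(np.arctan2(ds[1],ds[0])); print("yaw",yl,ys)
t=np.linalg.solve(np.c_[dl,-ds],ps-pl); oc=pl+dl*t[0]
a=np.radians((yl+ys)/2); ex=np.array([np.cos(a),np.sin(a)]); ey=np.array([-ex[1],ex[0]])
o=oc-.012*ex-.012*ey; print("corner",o)
plate(wellsw(img,(270,50,376,195)),cal,o,(yl+ys)/2)
```

```text
[250 250 247 242 228 183 126 101  99 103  99 100  99 100  99 100 102 122
 183 236 247 250 251 250 251 251]
[251 250 250 250 247 229 170 102  74  72  72  73  73  72  69  68  69  78
 102 135 155 158 159 157 158 155 155 156]
[152 151 151 139  99  53  45  54  70  72  72  71  70  68  69  70  69  78
 110 149 160 159 158 158 159 157]
yaw -11.006088 -11.095195
corner [0.68046105 0.09357229]
24 centre [0.62624243 0.03921222] size (97.55783081054688, 58.00860595703125) ang 78.97799682617188 fence -0.04279375259146238 -0.06374456914685127
```

The plate measures (-42.8, -63.7) mm against home at (-43, -64), with its yaw equal to the fence's. As insurance I give the long rail one more light push, with the fingers at about 60 mm, before the key.

```bash
python3 -m inch '{"dp":[[-0.0283,-0.0296,0],[-0.0283,-0.0296,0],[-0.0284,-0.0297,0],[0,0,0],[0,0,0],[0,0,0],[0,0,0],[0,0,0]],"turn":[0,0,0,10,10,10,10,10]}' -0.38; python3 -m inch '{"dp":[[0,0,0],[0,0,0],[0,0,0.03],[0,0,0.05],[0,0,0.05],[0,0,0]],"turn":[10,10,10,10,0,0]}'
python3 - <<'E'
from meas import *
p=sensors.get_obs()["tool_pos"]; d=p[:2]-[.6805,.0936]; a=np.radians(-11.05)
print(d@[np.cos(a),np.sin(a)],d@[-np.sin(a),np.cos(a)])
E
```

```text
time_s: 17.0
tool_pos: [0.5379, 0.0554, 0.1843]
tool_rot: [179.8, 0.1, -61.4]
force: [-0.5, -0.1, 0.8]
grip_width: 0.0603
time_s: 17.75
tool_pos: [0.534, 0.0546, 0.0512]
tool_rot: [179.4, -0.2, -101.1]
force: [0.2, -1.1, 0.1]
grip_width: 0.0602
-0.13634480750436956 -0.06632508934308425
```

```bash
python3 -m inch '{"dp":[[0,0,0.03],[0,0,0.012],[0,0,0.002],[0,-0.01,0],[0,-0.012,0],[0,-0.008,0],[0,-0.004,0],[0,0,0]],"turn":[0,0,0,0,0,0,0,0]}'; python3 -m inch '{"dp":[[0,-0.001,0],[0,-0.001,0],[0,-0.001,0],[0,0,0]],"turn":[0,0,0,0]}'
```

```text
time_s: 18.75
tool_pos: [0.5727, 0.0486, 0.0125]
tool_rot: [180.0, -0.0, -101.1]
force: [-0.8, -0.6, -1.2]
grip_width: 0.0601
time_s: 19.25
tool_pos: [0.5737, 0.0485, 0.0124]
tool_rot: [179.8, -0.0, -101.1]
force: [-5.5, 1.0, 3.9]
grip_width: 0.0601
```

```bash
python3 -m inch '{"dp":[[0,-0.001,0],[0,-0.001,0],[0,0,0]],"turn":[0,0,0]}'; python3 -m inch '{"dp":[[0,0.008,0],[0,0.02,0],[0,0,-0.05],[0,0,-0.06],[0,0.02,-0.06],[0,0.02,-0.03],[0,0,0]],"turn":[0,0,0,0,0,0,0]}' 1
python3 - <<'E'
from meas import *
c=vision.get_calibration("wrist"); i=vision.read_camera("wrist"); cv2.imwrite("pics/w8.png",i)
np.savez("w8.npz",**{k:np.array(v) for k,v in c.items()})
E
```

```text
time_s: 19.62
tool_pos: [0.5737, 0.0485, 0.0122]
tool_rot: [179.5, -0.0, -101.1]
force: [-11.0, 1.2, 9.2]
grip_width: 0.0601
time_s: 20.5
tool_pos: [0.5122, 0.0615, 0.2151]
tool_rot: [-179.6, 0.2, -101.0]
force: [0.4, -0.5, -0.5]
grip_width: 0.0025
```

View pics/w8.png

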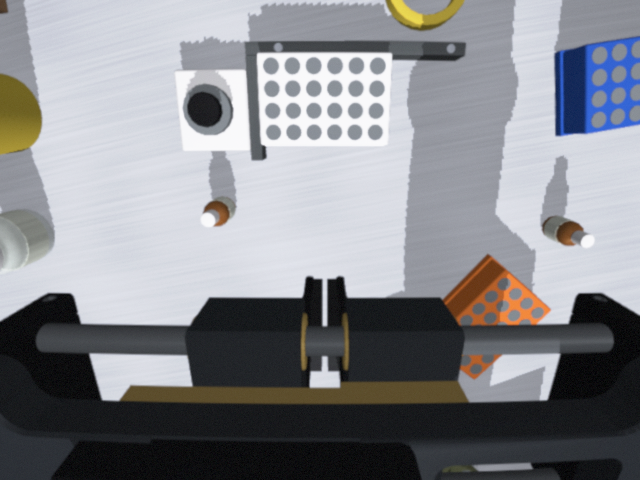

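The wrist view shows the plate snug in the corner, the key at (205,109), and the vials, orange and blue plates undisturbed. Next: a repeat plate check and the key triangulation.

Run:
```python
from meas import *
w1=dict(np.load("w1.npz")); i1=cv2.imread("pics/w1.png"); w8=dict(np.load("w8.npz")); i8=cv2.imread("pics/w8.png")
plate(wellsw(i8,(254,50,394,148)),w8,np.array([.6805,.0936]),-11.05)
def key(img,roi,th):
    x0,y0,x1,y1=roi; f=4
    g=cv2.resize(cv2.cvtColor(img[y0:y1,x0:x1],cv2.COLOR_BGR2GRAY),None,fx=f,fy=f,interpolation=cv2.INTER_CUBIC)
    bw=(g<th).astype(np.uint8); cs,_=cv2.findContours(bw,cv2.RETR_EXTERNAL,cv2.CHAIN_APPROX_NONE)
    c=max(cs,key=cv2.contourArea); e=cv2.fitEllipse(c); return (np.array(e[0])+.5)/f-.5+[x0,y0],np.array(e[1])/f
ct=vision.get_calibration("top"); cs=vision.get_calibration("side")
it=cv2.imread("pics/top0.png"); is_=cv2.imread("pics/side0.png")
for th in (40,55,70):
    k=[key(i1,(115,50,182,122),th),key(i8,(180,75,244,148),th),key(it,(234,196,262,226),th),key(is_,(305,194,334,216),th)]
    print(th,[(a.round(1),b.round(1)) for a,b in k])
    cal=[w1,w8,ct,cs]
    for a,b in ((0,1),(1,3),(2,3),(0,3)): print(a,b,tri(cal[a],k[a][0],cal[b],k[b][0]).round(4))
    for a in range(4): print(a,onz(cal[a],k[a][0],.038).round(4))
g=lambda n,roi:cv2.imwrite("pics/"+n,cv2.resize(roi,None,fx=8,fy=8,interpolation=cv2.INTER_CUBIC))
g("k8.png",i8[70:150,170:250]); g("ks.png",is_[188:232,290:360])
```

```text
24 centre [0.62617346 0.03904979] size (97.17840576171875, 58.18865966796875) ang 79.02366638183594 fence -0.04286394463318162 -0.06395138816377066
40 [(array([137.2,  80.7]), array([30.9, 36.6])), (array([204.4, 108.8]), array([30.9, 34.6])), (array([246.3, 209.8]), array([12.3, 12.9])), (array([318.9, 201. ]), array([ 7.9, 13.1]))]
0 1 [[6.407e-01 1.524e-01 4.150e-02 1.000e-04]]
1 3 [[0.6398 0.1524 0.0422 0.0017]]
2 3 [[6.401e-01 1.546e-01 4.120e-02 5.000e-04]]
0 3 [[0.6397 0.1523 0.0423 0.0015]]
0 [[0.6414 0.1541 0.038 ]]
1 [[0.6412 0.1535 0.038 ]]
2 [[0.641 0.155 0.038]]
3 [[0.6421 0.1601 0.038 ]]
55 [(array([137.1,  80.7]), array([31.8, 37.4])), (array([204.3, 108.8]), array([31.8, 35.5])), (array([246.6, 209.4]), array([13.3, 14.6])), (array([318.9, 201.1]), array([ 8.2, 13.6]))]
0 1 [[6.407e-01 1.524e-01 4.140e-02 1.000e-04]]
1 3 [[0.6399 0.1525 0.042  0.0015]]
2 3 [[0.6406 0.1542 0.0412 0.0016]]
0 3 [[0.6398 0.1524 0.0421 0.0014]]
0 [[0.6414 0.1542 0.038 ]]
1 [[0.6412 0.1535 0.038 ]]
2 [[0.642  0.1545 0.038 ]]
3 [[0.6422 0.1598 0.038 ]]
70 [(array([137.1,  80.6]), array([32.6, 38.1])), (array([204.3, 108.8]), array([32.5, 36.2])), (array([246.6, 209.2]), array([14.2, 16. ])), (array([319.9, 203.3]), array([12.9, 15.3]))]
0 1 [[6.408e-01 1.525e-01 4.140e-02 1.000e-04]]
1 3 [[0.6422 0.1545 0.0345 0.0009]]
2 3 [[6.43e-01 1.55e-01 3.41e-02 3.00e-04]]
0 3 [[0.6429 0.1562 0.0335 0.0008]]
0 [[0.6415 0.1541 0.038 ]]
1 [[0.6413 0.1535 0.038 ]]
2 [[0.6424 0.1543 0.038 ]]
3 [[0.64   0.1484 0.038 ]]
```

View pics/k8.png

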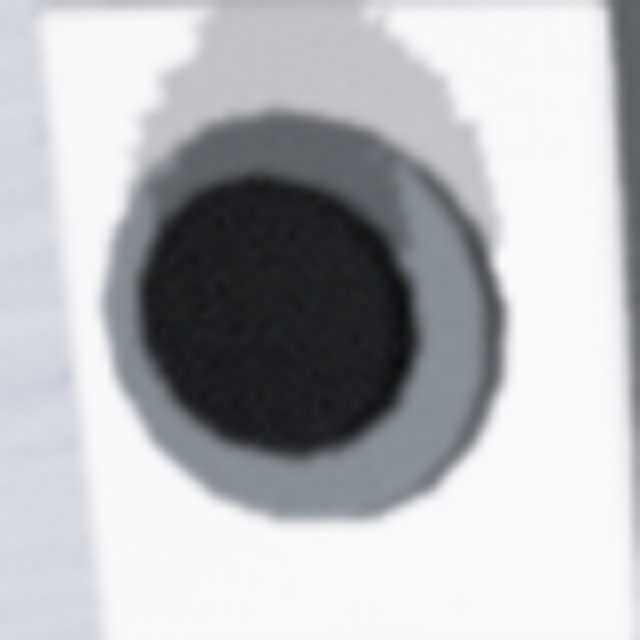

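View pics/ks.png

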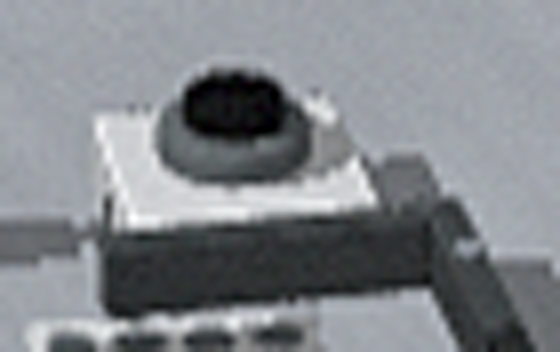

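The plate reads (-42.9, -64.0) mm and is square. The key top is about (0.6405, 0.153, 0.041). I move over it with the fingers shut.

```bash
python3 -m inch '{"dp":[[-0.0381,-0.0362,0],[-0.0381,-0.0362,0],[-0.0381,-0.0361,0],[0,0,0.03],[0,0,0.05],[0,0,0.05],[0,0,0.02],[0,0,0]],"turn":[0,0,0,0,0,0,0,0]}' 1
python3 - <<'E'
from h import *
i=vision.read_camera("side"); cv2.imwrite("pics/s9.png",cv2.resize(i[130:270,250:410],None,fx=5,fy=5,interpolation=cv2.INTER_CUBIC)[:600])
c=vision.get_calibration("wrist");cv2.imwrite("pics/w9.png",vision.read_camera("wrist"))
E
```

```text
time_s: 21.55
tool_pos: [0.6383, 0.1514, 0.0596]
tool_rot: [179.8, -0.1, -101.1]
force: [0.1, 1.3, 1.4]
grip_width: 0.0006
```

View pics/s9.png

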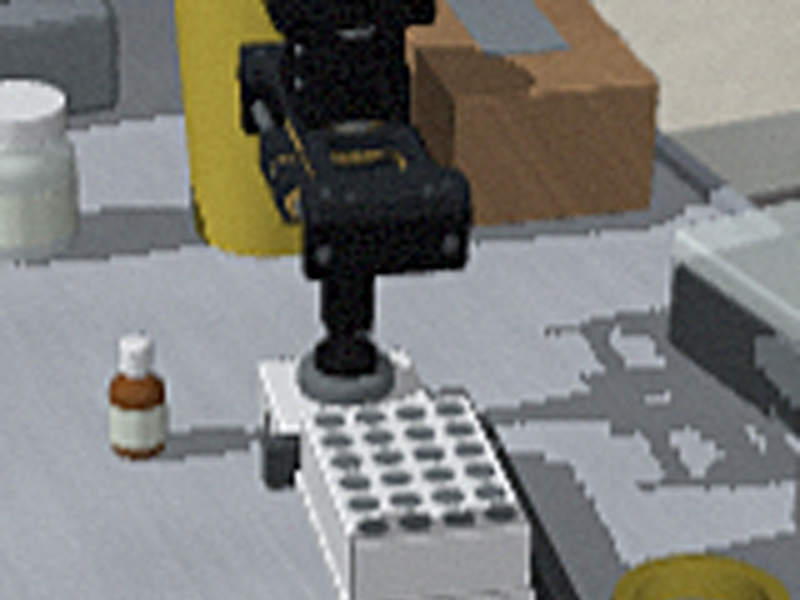

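View pics/w9.png

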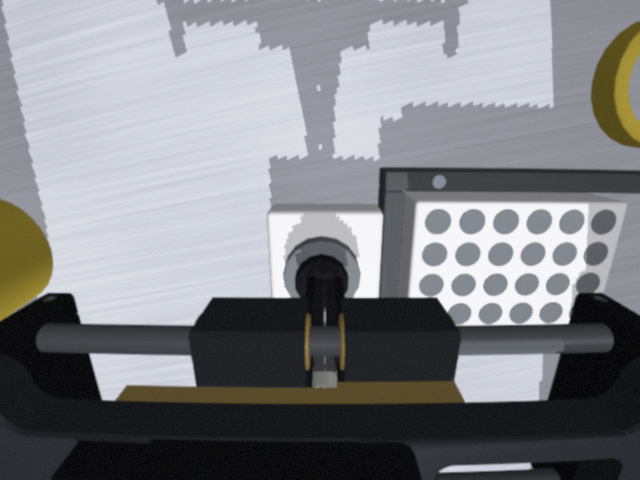

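The side and wrist views show the shut fingers directly above the key at wrist (322,275). A 2 mm trim, then press down in small steps while watching the force.

```bash
python3 -m inch '{"dp":[[-0.002,-0.002,0.008],[0,0,0.004],[0,0,0.003],[0,0,0]],"turn":[0,0,0,0]}'; python3 -m inch '{"dp":[[0,0,0.002],[0,0,0.001],[0,0,0]],"turn":[0,0,0]}';  python3 -m inch '{"dp":[[0,0,0.001],[0,0,0.001],[0,0,0]],"turn":[0,0,0]}'
```

```text
time_s: 22.15
tool_pos: [0.6421, 0.1538, 0.0473]
tool_rot: [-180.0, 0.0, -101.1]
force: [0.4, 1.0, 1.9]
grip_width: 0.0002
time_s: 22.52
tool_pos: [0.642, 0.1538, 0.0442]
tool_rot: [-180.0, 0.0, -101.1]
force: [0.1, 0.2, 5.1]
grip_width: -0.0002
time_s: 22.9
tool_pos: [0.6421, 0.1539, 0.0425]
tool_rot: [-180.0, 0.0, -101.1]
force: [-1.0, 0.4, 6.2]
grip_width: 0.0004
```

```bash
python3 -m inch '{"dp":[[0,0,0.001],[0,0,0.001],[0,0,0]],"turn":[0,0,0]}';  python3 -m inch '{"dp":[[0,0,0.001],[0,0,0.001],[0,0,0]],"turn":[0,0,0]}'; python3 -m inch '{"dp":[[0,0,0.001],[0,0,0]],"turn":[0,0]}'
```

```text
time_s: 23.28
tool_pos: [0.6421, 0.1538, 0.0423]
tool_rot: [-180.0, 0.1, -101.1]
force: [-6.1, -0.6, 14.6]
grip_width: 0.0003
time_s: 23.65
tool_pos: [0.6422, 0.1539, 0.0421]
tool_rot: [-180.0, 0.1, -101.1]
force: [-8.0, -2.4, 24.5]
grip_width: 0.0004
time_s: 23.9
tool_pos: [0.6422, 0.1539, 0.0421]
tool_rot: [-180.0, 0.1, -101.1]
force: [-9.3, -1.4, 27.5]
grip_width: 0.0003
```

The tool stops dead at z = 0.0422 with the force rising. Before releasing I check that it's the key at its end of travel and not the surround. I look now, and recompute the key-top and surround heights from the earlier images.

Run:
```python
from h import *
i=vision.read_camera("side"); cv2.imwrite("pics/s10.png",cv2.resize(i[170:230,280:360],None,fx=10,fy=10,interpolation=cv2.INTER_CUBIC))
cv2.imwrite("pics/s0k.png",cv2.resize(cv2.imread("pics/side0.png")[170:230,280:360],None,fx=10,fy=10,interpolation=cv2.INTER_CUBIC))
cs=vision.get_calibration("side"); kc=np.array([.642,.154])
dr=kc-cs["pose"][:2,3]; dr/=np.linalg.norm(dr); n=np.array([-dr[1],dr[0]])
th=np.linspace(0,2*np.pi,72)
def rim(r,z): return proj(cs,np.c_[kc[0]+r*np.cos(th),kc[1]+r*np.sin(th),np.full(72,z)])
for z in (.040,.042,.044,.046,.048,.050):
    p=rim(.016,z); print("key z",z,"top row",p[:,1].min().round(1),"bottom row",p[:,1].max().round(1),"cols",p[:,0].min().round(1),p[:,0].max().round(1))
for z in (.026,.032,.036,.038,.040): p=rim(.023,z); print("ring z",z,p[:,1].min().round(1),p[:,1].max().round(1),p[:,0].min().round(1),p[:,0].max().round(1))
g=cv2.cvtColor(cv2.imread("pics/side0.png"),cv2.COLOR_BGR2GRAY); print(g[192:216,319])
```

```text
key z 0.04 top row 198.4 bottom row 204.5 cols 313.3 326.3
key z 0.042 top row 197.7 bottom row 203.8 cols 313.3 326.3
key z 0.044 top row 197.0 bottom row 203.0 cols 313.3 326.3
key z 0.046 top row 196.2 bottom row 202.3 cols 313.3 326.3
key z 0.048 top row 195.5 bottom row 201.6 cols 313.3 326.3
key z 0.05 top row 194.8 bottom row 200.9 cols 313.3 326.3
ring z 0.026 202.0 210.9 310.5 329.0
ring z 0.032 199.9 208.7 310.5 329.1
ring z 0.036 198.5 207.3 310.5 329.1
ring z 0.038 197.8 206.6 310.5 329.1
ring z 0.04 197.1 205.9 310.5 329.1
[159 163 159 171 127  22   7  11  26  25  25  15  10  42  89 111  90  77
  69 139 199 207 236 170]
```

View pics/s10.png

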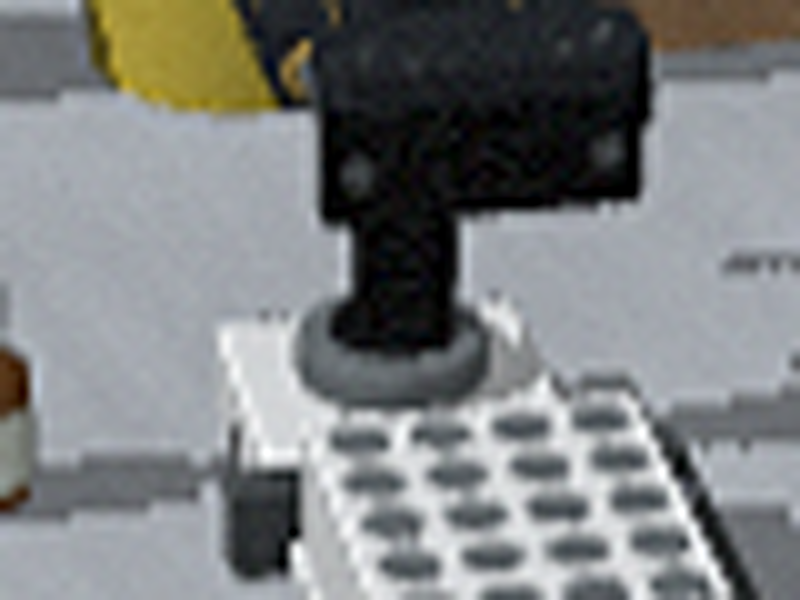

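View pics/s0k.png

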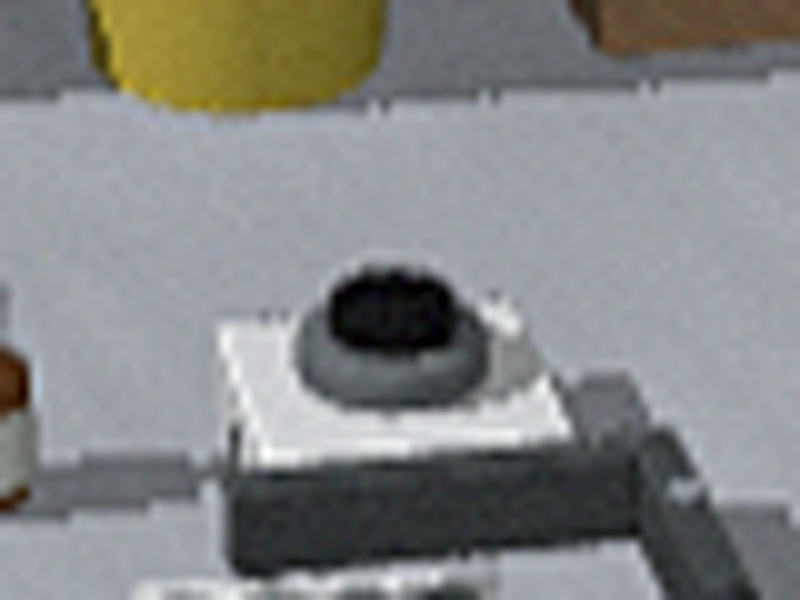

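Before the press the key's top was at about z 0.047 and the ring at about 0.038. The stop at 0.042 is still above the ring, and the spring gave 5–6 N just before it, so this is the end of the key's travel. I release straight up and back away to look.

```bash
python3 -m inch '{"dp":[[0,0,-0.008],[0,0,-0.02],[0,0,-0.05],[0,0,-0.05],[0.02,0.04,-0.03],[0.03,0.05,0],[0.03,0.04,0],[0,0,0]],"turn":[0,0,0,0,0,0,0,0]}'
python3 - <<'E'
from meas import *
c=vision.get_calibration("wrist"); i=vision.read_camera("wrist"); cv2.imwrite("pics/w11.png",i)
np.savez("w11.npz",**{k:np.array(v) for k,v in c.items()})
s=vision.read_camera("side"); cv2.imwrite("pics/s11.png",s)
g=cv2.cvtColor(s,cv2.COLOR_BGR2GRAY); print(g[192:216,319])
E
```

```text
time_s: 24.95
tool_pos: [0.4957, 0.098, 0.1947]
tool_rot: [179.9, -0.0, -101.2]
force: [-0.1, 0.3, 0.5]
grip_width: 0.0004
[163 163 166 171 123  29   9  22  17  22  19  19   5  47  97 106  92  73
  66 139 207 216 221 220]
```

View pics/w11.png

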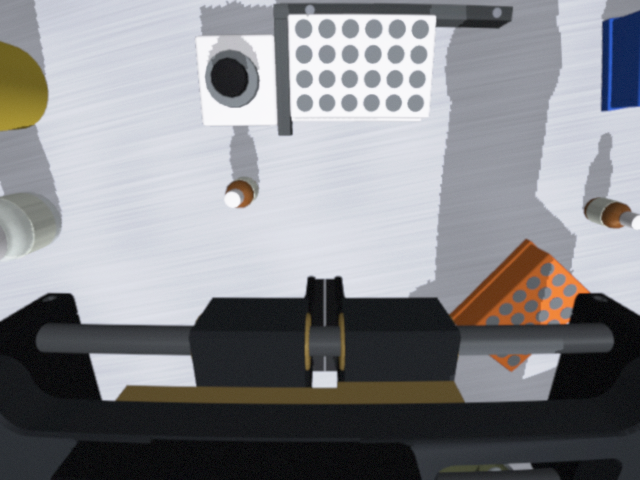

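View pics/s11.png

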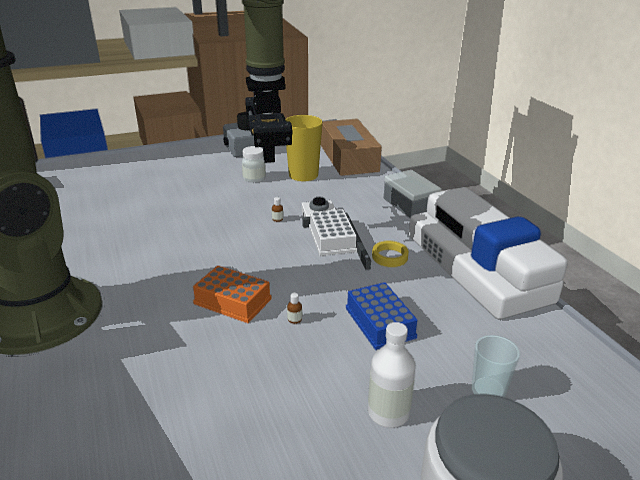

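The key's column profile matches the one before the press, so it is back up. The plate is in the corner, and the vials, tape, look-alikes and other items look unmoved. I do a final plate reading and a side-view difference, then hand in.

Run:
```python
from meas import *
w=dict(np.load("w11.npz")); i=cv2.imread("pics/w11.png")
plate(wellsw(i,(286,12,440,122)),w,np.array([.6805,.0936]),-11.05)
a=cv2.imread("pics/side0.png").astype(int); b=cv2.imread("pics/side1.png") if False else cv2.imread("pics/s11.png").astype(int)
d=np.abs(a-b).max(2)
for n,(x0,y0,x1,y1) in {"vialL":(270,196,285,224),"vialR":(285,290,304,326),"tape":(372,238,410,268),"jar":(242,146,266,182),"reagent":(368,322,414,428),"beaker":(472,335,520,395),"orange":(192,265,272,322),"blue":(345,282,416,345),"cup":(293,140,322,182)}.items(): print(n,(d[y0:y1,x0:x1]>60).mean().round(3))
print(sensors.get_obs()["force"],sensors.get_obs()["joint_velocities"].round(2))
```

```text
24 centre [0.62628766 0.03919379] size (97.22735595703125, 58.20200729370117) ang 78.97997283935547 fence -0.04277946360062071 -0.06378817679189229
vialL 0.0
vialR 0.048
tape 0.311
jar 0.056
reagent 0.0
beaker 0.0
orange 0.054
blue 0.012
cup 0.017
[-0.29373608  0.48307213 -0.16334466] [-0.26  2.01 -0.51 -2.05 -0.17 -0.24 -0.02]
```

The tape patch changed by 31%, possibly a moved arm shadow, so I check with colour-mask centroids.

Run:
```python
import cv2,numpy as np
for f in ("side0","s11"):
    h=cv2.cvtColor(cv2.imread(f"pics/{f}.png"),cv2.COLOR_BGR2HSV)
    for n,(x0,y0,x1,y1),lo,hi in (("tape",(365,232,416,275),(20,90,60),(35,255,255)),("vialR",(280,285,310,330),(3,100,40),(18,255,255)),("vialL",(265,192,290,226),(3,100,40),(18,255,255)),("orange",(185,260,275,325),(3,150,60),(18,255,255))):
        m=cv2.inRange(h[y0:y1,x0:x1],lo,hi); q=np.argwhere(m); print(f,n,len(q),(q.mean(0)[::-1]+[x0,y0]).round(1),q.min(0)[::-1]+[x0,y0],q.max(0)[::-1]+[x0,y0])
```

```text
side0 tape 649 [389.8 253.5] [372 241] [408 266]
side0 vialR 133 [294.3 309.1] [287 302] [301 323]
side0 vialL 80 [277.  210.4] [272 205] [282 221]
side0 orange 2131 [232.2 296.9] [193 266] [270 322]
s11 tape 646 [389.7 253.4] [372 241] [408 266]
s11 vialR 132 [294.3 309.2] [287 302] [301 323]
s11 vialL 78 [277.1 210.3] [272 205] [282 221]
s11 orange 2131 [232.1 296.9] [193 266] [270 322]
```

Nothing has moved, so the change was only the shadow. I hand in.

```bash
python3 -c "
from cell import env
print(env.sign_off())"
```

```text
the job is handed in; nothing more can be done
None
```

I pushed the white plate home against both rails of the fence, then pressed the key all the way down and let it back up. I handed in at about 25 s of the 61 s.

- **Pushing:** I pushed the plate onto the long rail with both fingers, then along it to the short rail, then gave the long rail one more light push before the key. The force reached about 9–12 N at each seating.
- **Plate:** The last reading put it at (-42.8, -63.8) mm in the fence frame, where home is (-43, -64). It was within about 0.1° of square, and an earlier view agreed to about 0.3 mm.
- **Key:** The spring gave about 5–6 N, then the tool stopped dead at z = 0.042 m, about 4 mm above the surround, with 27 N at the wrist. After release the key looked the same as before the press. My first height estimate for the key top was 0.041 m. The side view and the stop height put it nearer 0.047–0.048 m.
- **Bystanders:** Both vials, the tape and the orange plate were within 0.1 pixel of their starting places in the side view. The reagent bottle, beaker, jar, cup and blue plate showed at most about 6% change there. The tape's patch changed by 31%, but its position did not, so I put that down to a moved shadow.

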